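# Charge the grinding jar

### The job

Pick up the white mug by its handle and pour all eight agate balls into the open steel grinding jar. Set the empty mug down gently, upright in the middle of the cork mat, and press the jar's hinged lid fully shut; let go of everything and leave the other glassware where it stands.

Things in the scene. Friction and masses are not known exactly. Their poses are not given: they have to be found in the camera images.
- mug: loose white enamel mug, 72 mm outside diameter, 90 mm tall, wall 3.5 mm, about 0.16 kg, holding the eight balls at the start. Origin: centre of its underside; z up along its axis; its single black handle points along +x
- mug_handle (a point): middle of the handle's upright bar, 72 mm from the mug's axis, 65 mm above its underside; axes as the mug's. Bar: 66 mm tall (24 to 90 mm above the underside), 12 mm thick along x, 14 mm wide along y; two level arms 10 mm thick at 31 and 83 mm height join it to the wall; 30 mm gap between bar and wall
- mug_rim (a point): centre of the mug's mouth, 90 mm above its underside
- jar: steel grinding jar, round, 100 mm outside and 92 mm inside diameter, fixed on a square blue cradle plate (130 mm wide, 20 mm thick, with two black clamp knobs 62 mm tall). Origin: centre of the plate's underside on the table; z up. Jar floor at 25 mm, rim at 105 mm height. The lid's hinge is on its +x side, on a dark post
- jar_rim (a point): centre of the jar's mouth, 105 mm above the table
- lid (a joint): angle of the jar's hinged lid: 0 = shut on the rim, grows as it opens, 2.3 = fully open leaning back away from the jar; stays where it is left (needs about 1 to 2 N at the tab to move)
- lid_hinge (a point): point on the lid's hinge axis, 58 mm from the jar's axis on the jar's +x side, 106 mm above the table; the hinge axis runs along the jar's y. Lid: round aluminium disc, 106 mm diameter, 8 mm thick, with a red tab reaching to 130 mm from the hinge, 34 mm wide
- lid_tab (a point): point on the upper (outer) face of the lid's red tab, 125 mm from the hinge
- mat: round cork mat fixed on the table, 150 mm diameter, 5 mm thick. Origin: centre of its underside
- ball0_center (a point): centre of one of the eight polished, slippery brown agate grinding balls, 22 mm diameter, 15 g
- ball1_center (a point): centre of one of the eight polished, slippery brown agate grinding balls, 22 mm diameter, 15 g
- ball2_center (a point): centre of one of the eight polished, slippery brown agate grinding balls, 22 mm diameter, 15 g
- ball3_center (a point): centre of one of the eight polished, slippery brown agate grinding balls, 22 mm diameter, 15 g
- ball4_center (a point): centre of one of the eight polished, slippery brown agate grinding balls, 22 mm diameter, 15 g
- ball5_center (a point): centre of one of the eight polished, slippery brown agate grinding balls, 22 mm diameter, 15 g
- ball6_center (a point): centre of one of the eight polished, slippery brown agate grinding balls, 22 mm diameter, 15 g
- ball7_center (a point): centre of one of the eight polished, slippery brown agate grinding balls, 22 mm diameter, 15 g
- flask: bystander: clear glass conical flask, 84 mm wide, 125 mm tall, standing loose. Origin: centre of its underside, z up
- beaker: bystander: empty green-tinted glass beaker, 70 mm wide, 100 mm tall, standing loose. Origin: centre of its underside, z up
- dish: bystander: clear round culture dish, 90 mm wide, 22 mm tall, standing loose. Origin: centre of its underside, z up
- mortar: bystander: small white porcelain bowl, 84 mm wide, 50 mm tall, standing loose. Origin: centre of its underside, z up
There are look-alikes about, which are no part of the job. Of the things that look like the jar, the larger one is meant. What is shaped like the mug but purple is not meant.

How it is judged:
On the way, in this order (a step that is already met when the one before it is completed fails the run):
1. the mug, held in the fingers, is tipped more than 50 degrees with its mouth near the jar (angle between mug's own z axis and vertical above 0.88 rad and horizontal distance between mug_rim and jar below 0.16 m and contact force between mug and the fingers above 0.5 N), for 0.05 s.
2. all eight balls are in the jar (horizontal distance between each of ball0_center, ball1_center, ball2_center, ball3_center, ball4_center, ball5_center, ball6_center, ball7_center and jar below 0.047 m and z of each of ball0_center, ball1_center, ball2_center, ball3_center, ball4_center, ball5_center, ball6_center, ball7_center in the frame of jar below 0.1 m), for 0.2 s.
At the end, for the whole second after the job is handed in: all eight balls are inside the jar, the lid is shut (within 0.06 rad), and the mug stands at rest and released, upright within 0.08 rad, with its axis within 42 mm of the cork mat's centre and its underside on the mat (all of step 2 and value of joint lid below 0.06 rad and horizontal distance between mug and mat below 0.042 m and angle between mug's own z axis and vertical below 0.08 rad and z of mug in the frame of mat below 0.012 m and linear speed of mug below 0.03 m/s); the robot touches nothing.
It fails at once if the mug is dropped (faster than 0.7 m/s while no finger holds it) (contact force between mug and the fingers below 0.1 N and linear speed of mug above 0.7 m/s).
It fails at once if a bystander (flask, beaker, dish or bowl) is pushed more than 40 mm or tipped over (distance of any of flask, beaker, dish, mortar from where it was at the start of the episode above 0.04 m or angle between any of flask, beaker, dish, mortar's own z axis and vertical above 0.5 rad).
It also fails if it takes over 72 s, if anything falls off the work surface, if the arm or the gripper's body presses on something with over 40 N, if the wrist force passes 120 N, or if a joint passes its speed limit or range.

### The arm

A 7-joint arm with a two-finger parallel gripper is mounted at the origin on the work surface. World frame = base frame: x ahead of the robot, y to its left, z up, the work surface at z = 0. Lengths are in m, angles in rad, forces in N, time in s.
With the tool pointing down it reaches from about 0.425 to 0.925 m from the base axis. Payload 6.8 kg.
Tool frame: the origin (TCP) lies at the very end of the fingers, on their centre line; the grasp point (between the pads) lies 19 mm behind it (grip_point_offset is the distance from the TCP to the grasp point, in m); z points along the fingers, y is the line along which they close (so a half turn about z gives the same grasp; the last joint's range is limited). The gripper opens to 85 mm and grips with 20 to 120 N. Pads are 22 mm wide; open, the fingers measure 114 mm over their backs; the gripper's body (76 mm by 85 mm) begins 54 mm behind the grasp point. The pads swing forward as they close: fully open they stand 13 mm farther back than shut.
Start: joints at [1.22, 0.477, 0.022, 1.555, -0.011, 1.109, -0.083], TCP at [0.162, -0.655, 0.231] pointing down, gripper open.
Joint ranges: [-2.96, 2.96], [-0.34, 2.1], [-1.41, 1.46], [0.24, 2.44], [-1.37, 4.51], [0.17, 1.92], [-2.96, 2.96]. Speed limits (rad/s): [2.39, 2.39, 3.14, 3.14, 3.14, 3.14, 3.14].

### API

Orientations are given as a unit quaternion [w, x, y, z].
In Python, from station import * gives the robot as it stands.
- The arm moves only by the tool carry_out, never from a script. Its argument "rows" is text: rows parted by semicolons, each of 4 numbers parted by spaces: the shift along the world's x, y, z in mm, then the turn about the world's z in degrees. In form: dx dy dz yaw; .... A call has 1 to 10 rows; each row shifts and turns the commanded pose from where the row before left it; what a row does not reach is not made up. A row lasts 1/8 s, in which the tool goes at most 62.5 mm and 10.7 degrees, less where a joint would pass 70% of its speed; a pose out of reach is approached as far as the arm can. A call is refused whole if a number of a shift passes 62.5 or a number of a turn 10.7, either way. A call with a gripper value outside its range is refused whole. "claw" is the finger opening in mm, from 0 to 85.4, set as the call begins (left out, the last holds). The fingers move at their own pace and stop on an object; "force" is the grip in N (left out, the last holds). Time passes only in rows, so rows that do not move let the fingers close. It gives the time, the measured TCP pose, the force, the opening and the grip force at its end, in the units of the state.
- get_obs(): the state, without advancing time (a new reading comes with each control period).
- read_camera(name): name is "scene" or "top" or "wrist"; returns a dict with "img" (480x640x3 uint8, blue, green, red), "fov_y" (degrees; the focal length in pixels is half the picture's height over the tangent of half this angle, whatever the lens; pixels are square), "cx", "cy" (the principal point, pixels), "world_to_cam" (4x4, takes a point from world to camera coordinates). Camera axes: x right, y up, looking along -z (the intrinsics and any distortion apply to the point x, -y, -z); pixel columns grow to the right and rows downward; lengths in m; the calibration is good to about 2 mm. A picture is of the moment at which its call begins. There is no depth.
- hand_in(): hands the job in; it is judged then, once.
Trained networks look in the newest picture that a camera, given by its name, has taken for a name from the list of things; names that differ only in an ending like _2 or _b are one class to them, and where a whole thing is asked for, a point or a joint stands for the part that bears it (a point fixed in the world has none). Each returns a list of dicts, best first, with "confidence" (0 to 1); they miss things now and then, are a little off and sometimes report something else, mostly with a low value. They report only what shows in the picture. A call takes as long as a camera call. They do not tell look-alikes from the thing itself.
- recognise(camera, thing): "centre" ([column, row] in pixels, amid what is visible of it).
- outline_of(camera, thing): "pixels" (480x640 bool, what is visible of it) and "centre" ([column, row] in pixels, amid what is visible of it).
- place_of(camera, thing): "centre" ([column, row] in pixels: a listed point, or the origin of a listed thing).
The state is a dict: "t": time; "q": joint angles; "joint_vel": joint speeds; "joint_torque": joint torques, N m; "eef_pos": TCP position; "tool_rot": TCP orientation; "contact_force": force on the tool from outside, world axes, zero at the start; "torque": the same for the moment, N m; "gripper_width": opening from 0.0 (shut) to 1.0 (fully open); "grasp_force": force on a finger pad.
Only numpy, scipy, OpenCV 4.12 (cv2) and the standard library are available. Lean on these libraries where they do the work, as an engineer would, in place of code of your own. Each camera call takes 0.05 s, during which the arm holds its last target. There are 200 camera calls.

## Working session

There is one attempt and no reset: what is moved stays moved. The work goes in short steps, Python scripts to look and compute and a tool call to move; the robot and the scene stay as the last step left them, time stands still between calls to the robot, and variables do not carry over. Pictures are saved under pics/ and viewed, at most 10 in all, crops included, and the job is handed in when it is done.

Besides the shell and the picture viewer there is one more tool, called after ">>>" as name(argument=value, ...) on one line, values as JSON. carry_out: Moves the arm, as the interface text tells. Its arguments: {"type":"object","properties":{"rows":{"type":"string"},"claw":{"type":"number"},"force":{"type":"number"}},"required":["rows"]}

```bash
mkdir -p pics; ls; cat > h.py <<'E'
from station import *
import numpy as np, cv2
def cam(n):
    return read_camera(n)
def ray(c,uv):
    f=240/np.tan(np.radians(c["fov_y"])/2); M=np.array(c["world_to_cam"]); R=M[:3,:3]; o=-R.T@M[:3,3]
    d=R.T@np.array([(uv[0]-c["cx"])/f,-(uv[1]-c["cy"])/f,-1.]); return o,d
def atz(c,uv,z):
    o,d=ray(c,uv); return o+d*(z-o[2])/d[2]
def proj(c,p):
    f=240/np.tan(np.radians(c["fov_y"])/2); q=np.array(c["world_to_cam"])@np.append(p,1)
    return np.array([c["cx"]-f*q[0]/q[2], c["cy"]+f*q[1]/q[2]])
E
python3 - <<'E'
from h import *
np.set_printoptions(precision=4,suppress=True)
for n in ["scene","top"]:
    c=cam(n); cv2.imwrite(f"pics/{n}0.png",c["img"]); print(n,[k for k in c],c["fov_y"],{k:v for k,v in c.items() if 'dist' in k.lower()})
    Z=dict(mug=0,mug_handle=.065,mug_rim=.09,jar=0,jar_rim=.105,lid_hinge=.106,mat=0,lid_tab=.15,flask=0,beaker=0,dish=0,mortar=0)
    for k,z in Z.items():
        for r in place_of(n,k)[:3]:
            if r["confidence"]>.2: print(k,np.round(r["centre"]),round(r["confidence"],2),atz(c,r["centre"],z))
o=get_obs(); print(o["tool_rot"],o["eef_pos"],o["t"])
E
```

```text
pics
scene ['img', 'fov_y', 'cx', 'cy', 'world_to_cam'] 45.2100900727512 {}
mug [343. 239.] 0.82 [0.4064 0.1352 0.    ]
mug_handle [348. 240.] 0.75 [0.4819 0.0901 0.065 ]
mug_handle [329. 271.] 0.63 [ 0.5457 -0.004   0.065 ]
mug_rim [346. 214.] 0.95 [0.4293 0.1228 0.09  ]
mug_rim [304. 247.] 0.77 [ 0.4768 -0.0212  0.09  ]
mug_rim [448. 326.] 0.38 [0.8075 0.0699 0.09  ]
jar [407. 227.] 0.89 [0.4538 0.2957 0.    ]
jar [360. 188.] 0.69 [0.2475 0.3093 0.    ]
jar_rim [356. 160.] 0.84 [0.2677 0.2737 0.105 ]
jar_rim [411. 184.] 0.66 [0.428  0.3148 0.105 ]
lid_hinge [362. 167.] 0.59 [0.3047 0.2628 0.106 ]
lid_hinge [424. 198.] 0.55 [0.4934 0.298  0.106 ]
mat [178. 315.] 0.57 [ 0.4296 -0.2919  0.    ]
lid_tab [353. 151.] 0.89 [0.2884 0.2448 0.15  ]
lid_tab [452. 172.] 0.68 [0.4933 0.3761 0.15  ]
flask [447. 321.] 0.67 [0.741  0.1509 0.    ]
beaker [324. 404.] 0.7 [ 0.7683 -0.1693  0.    ]
beaker [304. 244.] 0.52 [0.3728 0.0458 0.    ]
dish [301. 350.] 0.66 [ 0.6424 -0.1349  0.    ]
mortar [404. 293.] 0.82 [0.6295 0.1343 0.    ]
top ['img', 'fov_y', 'cx', 'cy', 'world_to_cam'] 42.367252456335
[... 471 characters left out ...]
3  0.    ]
jar_rim [179. 273.] 0.9 [0.4355 0.312  0.105 ]
jar_rim [180. 372.] 0.55 [0.2267 0.3072 0.105 ]
lid_hinge [183. 249.] 0.97 [0.4874 0.3052 0.106 ]
lid_hinge [183. 354.] 0.91 [0.2643 0.3011 0.106 ]
lid_hinge [388. 186.] 0.45 [ 0.6231 -0.1343  0.106 ]
lid_tab [171. 392.] 0.95 [0.1931 0.3143 0.15  ]
lid_tab [175. 206.] 0.87 [0.5739 0.3129 0.15  ]
flask [267. 140.] 0.93 [0.7494 0.1369 0.    ]
beaker [402. 132.] 0.84 [ 0.7684 -0.1766  0.    ]
beaker [344. 264.] 0.34 [ 0.4583 -0.0422  0.    ]
dish [385. 184.] 0.66 [ 0.6456 -0.1372  0.    ]
dish [182. 274.] 0.65 [0.4357 0.3319 0.    ]
mortar [266. 190.] 0.93 [0.6296 0.1389 0.    ]
[0.     0.9926 0.1211 0.    ] [ 0.1623 -0.6552  0.2313] 1.3
```

View pics/scene0.png

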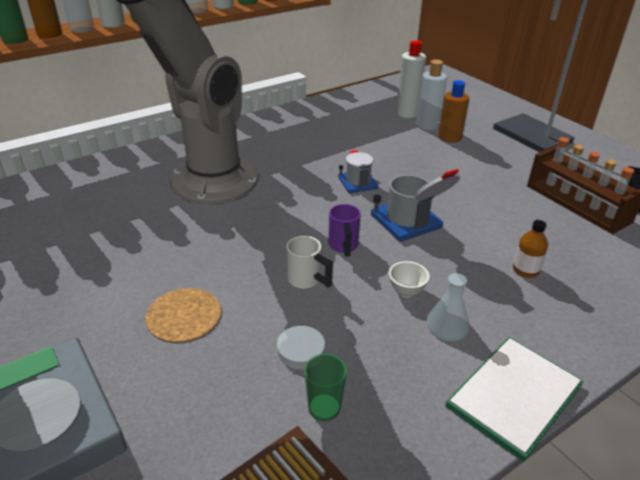

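View pics/top0.png

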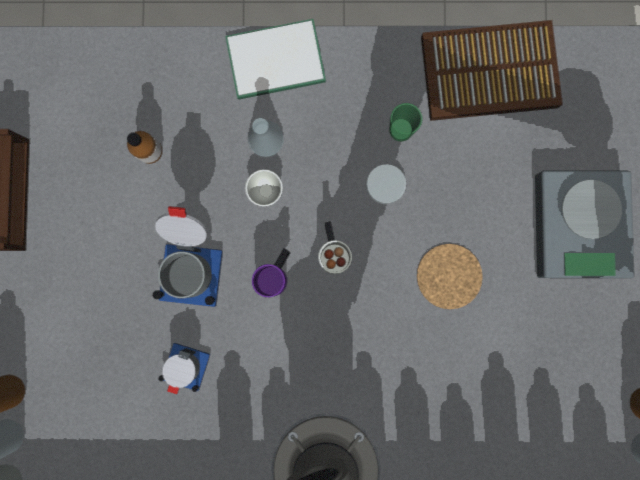

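The scene shows the white mug at pixel (304,262) in scene and (335,257) in top, with its handle toward world +x. The large jar is at (185,275) in top with its lid open toward +x. The purple mug at (269,280) sits between them, and the mat is at (450,275). I'll move above the handle with a half turn, because the last joint's range requires it.

>>> carry_out(rows="30 55 0 10;32 55 0 10;32 55 0 10;32 55 0 10;32 55 0 10;32 55 0 10;32 55 0 10;32 55 0 10;32 55 0 10;32 55 0 10", claw=50, force=40)

```text
t: 2.55
eef_pos: [0.476, -0.1126, 0.2318]
tool_rot: [0.001, 0.543, 0.84, -0.0]
contact_force: [1.5, -0.6, -0.7]
gripper_width: 0.586
grasp_force: 0.0
```

>>> carry_out(rows="31 50 0 10;31 50 0 10;0 0 0 10;0 0 0 10;0 0 0 10;0 0 0 10;0 0 0 10;0 0 0 10;0 0 0 0;0 0 0 0")

```text
t: 3.8
eef_pos: [0.5371, -0.0143, 0.2313]
tool_rot: [0.0, -0.119, 0.993, -0.0]
contact_force: [0.6, 0.1, -0.3]
gripper_width: 0.586
grasp_force: 0.0
```

```bash
cat > m.py <<'E'
from h import *
from scipy.optimize import least_squares
np.set_printoptions(precision=4,suppress=True)
o=get_obs(); print(o["t"],o["eef_pos"],o["tool_rot"],o["q"],o["contact_force"])
C={n:cam(n) for n in ["scene","top","wrist"]}
cv2.imwrite("pics/wrist1.png",C["wrist"]["img"])
def near(n,k,p,r=45):
    q=proj(C[n],np.array(p)); L=[x for x in place_of(n,k) if np.hypot(*(np.array(x["centre"])-q))<r and x["confidence"]>.3]
    return (np.array(L[0]["centre"]),L[0]["confidence"]) if L else None
def tri(k,p,z,r=25):
    obs=[]
    for n in C:
        a=near(n,k,p,r if n!="wrist" else 3*r)
        if a: obs.append((n,a[0])); print("  ",k,n,np.round(a[1],2),atz(C[n],a[0],z))
    if not obs: return None
E
python3 - <<'E'
from m import *
tri("mug",[.470,-.022,0],0); tri("mug_rim",[.470,-.022,.09],.09); tri("mug_handle",[.543,-.005,.065],.065)
tri("jar",[.437,.306,0],0,18);tri("jar_rim",[.435,.31,.105],.105,18);tri("lid_hinge",[.49,.305,.106],.106,18);tri("mat",[.43,-.285,0],0)
E
```

```text
3.8 [ 0.5371 -0.0143  0.2313] [ 0.     -0.1193  0.9929 -0.    ] [ 0.6356  0.3833 -0.9023  1.8396  0.339   1.0817  1.416 ] [ 0.6006  0.1169 -0.3306]
   mug scene 0.63 [ 0.4755 -0.0234  0.    ]
   mug top 0.55 [ 0.4764 -0.018   0.    ]
   mug wrist 0.64 [ 0.4781 -0.0161  0.    ]
   mug_rim top 0.5 [ 0.4693 -0.0183  0.09  ]
   mug_rim wrist 0.78 [ 0.4739 -0.0198  0.09  ]
   mug_handle scene 0.81 [ 0.5374 -0.003   0.065 ]
   mug_handle wrist 0.64 [ 0.5425 -0.0013  0.065 ]
   jar scene 0.88 [0.436  0.3106 0.    ]
   jar top 0.6 [0.4379 0.3091 0.    ]
   jar_rim scene 0.79 [0.4225 0.3146 0.105 ]
   jar_rim top 0.77 [0.4315 0.3096 0.105 ]
   lid_hinge scene 0.69 [0.495  0.3083 0.106 ]
   lid_hinge top 0.69 [0.4859 0.3079 0.106 ]
   mat scene 0.94 [ 0.4316 -0.2893  0.    ]
   mat top 0.69 [ 0.4359 -0.286   0.    ]
   mat wrist 0.84 [ 0.4369 -0.2839  0.    ]
```

View pics/wrist1.png

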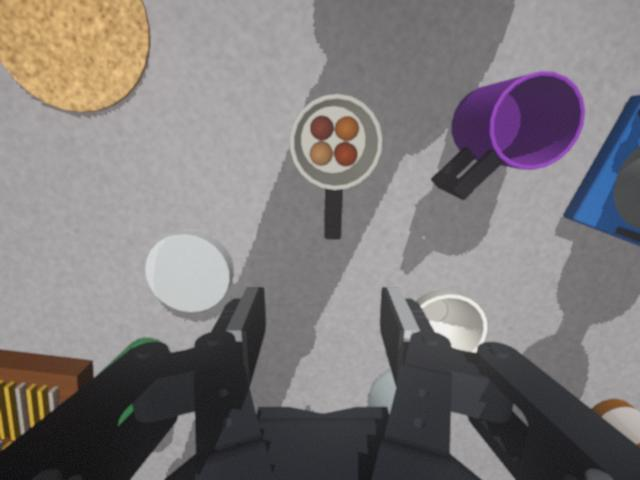

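```bash
python3 - <<'E'
from m import *
c=C["wrist"]
for p in [(.543,-.0025,.09),(.543,-.0025,.024),(.5371,-.0143,.212),(.474,-.0195,.09),(.544,-.002,.046)]: print(p,proj(c,np.array(p)))
print([atz(c,u,.09) for u in [(320,240)]])
E
```

```text
5.0 [ 0.5371 -0.0142  0.2313] [ 0.     -0.1211  0.9926 -0.    ] [ 0.636   0.3836 -0.9032  1.8396  0.3394  1.0818  1.4191] [ 0.1893  0.3606 -0.1959]
(0.543, -0.0025, 0.09) [333.5075 231.9885]
(0.543, -0.0025, 0.024) [331.568 213.785]
(0.5371, -0.0143, 0.212) [320.7314 283.7678]
(0.474, -0.0195, 0.09) [334.604  143.6145]
(0.544, -0.002, 0.046) [332.3809 220.213 ]
[array([ 0.5525, -0.0117,  0.09  ])]
```

The wrist picture shows the handle's outer end at (333,238), in line with the tool. The mug mouth is at (336,141) with four balls visible. I'll descend and grip.

>>> carry_out(rows="6 12 0 0;0 0 -45 0;0 0 -45 0;0 0 -40 0;0 0 -30 0;0 0 -15 0;0 0 -10 0;0 0 0 0;0 0 0 0")

```text
t: 6.28
eef_pos: [0.5439, -0.002, 0.0473]
tool_rot: [0.001, -0.121, 0.993, -0.0]
contact_force: [0.7, 0.5, 0.1]
gripper_width: 0.586
grasp_force: 0.0
```

>>> carry_out(rows="0 0 0 0;0 0 0 0;0 0 0 0;0 0 0 0", claw=5)

```text
t: 6.78
eef_pos: [0.5436, -0.0022, 0.0468]
tool_rot: [0.0, -0.121, 0.993, -0.0]
contact_force: [-0.1, 0.4, 4.8]
gripper_width: 0.159
grasp_force: 40.1
```

>>> carry_out(rows="0 0 10 0;0 0 20 0;0 0 30 0;0 0 40 0;0 0 30 0;0 0 0 0")

```text
t: 7.52
eef_pos: [0.5447, -0.0017, 0.1794]
tool_rot: [0.003, -0.121, 0.993, -0.0]
contact_force: [0.4, 0.1, -2.5]
gripper_width: 0.158
grasp_force: 39.2
```

```bash
python3 - <<'E'
from m import *
cv2.imwrite("pics/s2.png",np.hstack([C["scene"]["img"][130:400,180:480],C["wrist"]["img"][0:270,170:470]]))
E
```

```text
7.525 [ 0.5447 -0.0017  0.1794] [ 0.0026 -0.1211  0.9926 -0.0004] [ 0.5736  0.4547 -0.8708  1.8809  0.4149  0.9914  1.3348] [ 0.3724  0.1019 -2.4783]
```

View pics/s2.png

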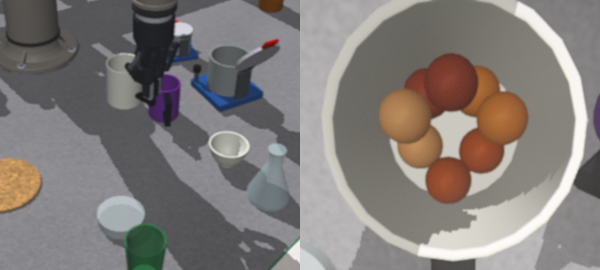

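The mug is lifted upright, and all the balls are inside. Next I'll turn the mug so the handle points away from the jar, then stand it beside the jar rim.

>>> carry_out(rows="0 0 20 0;-7 16 0 -9.9;-7 16 0 -9.9;-7 16 0 -9.9;-7 17 0 -9.9;-8 17 0 -9.9;-7 16 0 -9.9;-7 16 0 -9.9;-7 16 0 -9.9;-8 17 0 -9.9")

```text
t: 8.93
eef_pos: [0.4777, 0.1456, 0.1968]
tool_rot: [-0.0, 0.612, 0.791, -0.0]
contact_force: [-0.4, 0.8, -2.3]
gripper_width: 0.159
grasp_force: 39.3
```

>>> carry_out(rows="0 0 0 0;0 0 -15 0;0 0 -20 0;0 0 -15 0;0 0 -10 0;0 0 0 0")

```text
t: 9.68
eef_pos: [0.4777, 0.1445, 0.1355]
tool_rot: [-0.001, 0.61, 0.792, -0.001]
contact_force: [0.4, -0.3, -2.6]
gripper_width: 0.158
grasp_force: 39.3
```

```bash
python3 - <<'E'
from m import *
cv2.imwrite("pics/s3.png",np.hstack([C["scene"]["img"][80:350,260:560],C["top"]["img"][150:420,100:400]]))
tri("jar_rim",[.435,.31,.105],.105,18);tri("lid_hinge",[.49,.305,.106],.106,18);tri("mug_rim",[.461,.215,.18],.18)
E
```

```text
9.675 [0.4777 0.1445 0.1355] [-0.0006  0.61    0.7924 -0.0006] [ 0.0857  0.377  -0.6055  2.0264  0.2891  0.8232 -0.4273] [ 0.4335 -0.281  -2.6122]
   jar_rim scene 0.97 [0.4393 0.3013 0.105 ]
   jar_rim top 0.7 [0.436  0.3094 0.105 ]
   lid_hinge scene 0.58 [0.4878 0.3047 0.106 ]
   lid_hinge top 0.85 [0.4902 0.2992 0.106 ]
   mug_rim scene 0.76 [0.4645 0.2145 0.18  ]
   mug_rim top 0.43 [0.4619 0.2158 0.18  ]
   mug_rim wrist 0.83 [0.4596 0.2153 0.18  ]
```

View pics/s3.png

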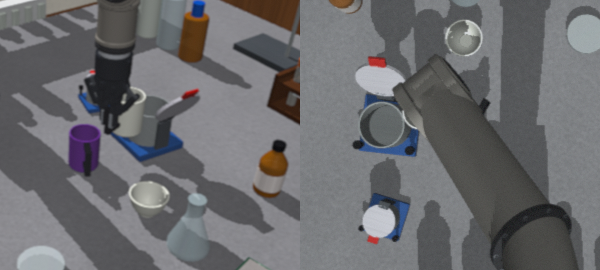

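The mug is upright beside the jar at about (125,110) in the left crop, clear of the purple mug. I'll push its lower wall against the jar rim to tip it about the grip.

>>> carry_out(rows="-1 4 0 0;-1 4 0 0;-1.3 5.1 7.9 0;-1.3 5.1 7.9 0;-1.3 5.1 7.9 0;-1.7 6.7 6.3 0;-1.7 6.7 6.3 0;-1.7 6.7 6.3 0;0 0 0 0", force=25)

```text
t: 11.4
eef_pos: [0.4675, 0.1888, 0.1798]
tool_rot: [0.001, 0.61, 0.792, 0.001]
contact_force: [1.2, -4.2, 0.6]
gripper_width: 0.162
grasp_force: 39.9
```

```bash
python3 - <<'E'
from m import *
cv2.imwrite("pics/s4.png",np.hstack([cv2.resize(C["scene"]["img"][120:270,310:490],None,fx=2,fy=2),cv2.resize(C["wrist"]["img"],(400,300))]))
E
```

```text
11.4 [0.4675 0.1888 0.1798] [0.0005 0.6099 0.7925 0.0005] [ 0.0341  0.3243 -0.6434  1.9775  0.2444  0.9147 -0.4756] [ 1.2289 -4.2457  0.6202]
```

View pics/s4.png

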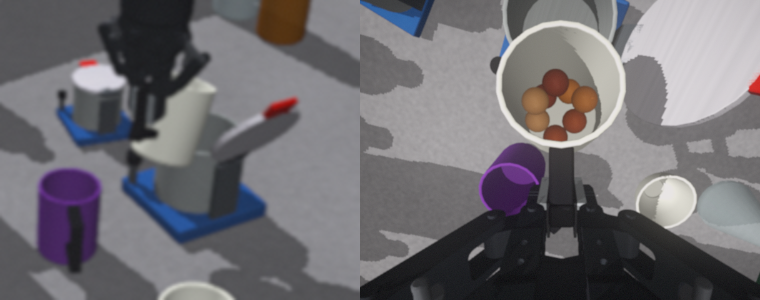

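The mug is tipping about the grip, its mouth is toward the jar, and the contact force is only about 5 N. I'll continue.

>>> carry_out(rows="-1.9 7.6 4.2 0;-1.9 7.6 4.2 0;-1.9 7.6 4.2 0;-2.1 8.4 2.4 0;-2.1 8.4 2.4 0;-2.1 8.4 2.4 0;0 0 0 0")

```text
t: 12.42
eef_pos: [0.4556, 0.237, 0.1996]
tool_rot: [0.0, 0.61, 0.792, 0.001]
contact_force: [0.0, -3.9, 7.7]
gripper_width: 0.161
grasp_force: 41.4
```

```bash
python3 - <<'E'
from m import *
cv2.imwrite("pics/s5.png",np.hstack([cv2.resize(C["scene"]["img"][120:270,310:490],None,fx=2,fy=2),cv2.resize(C["wrist"]["img"],(400,300))]))
E
```

```text
12.425 [0.4556 0.237  0.1996] [0.0004 0.6099 0.7925 0.0006] [-0.0421  0.3181 -0.6666  1.9365  0.2382  0.9639 -0.5623] [ 0.0305 -3.8648  7.7415]
```

View pics/s5.png

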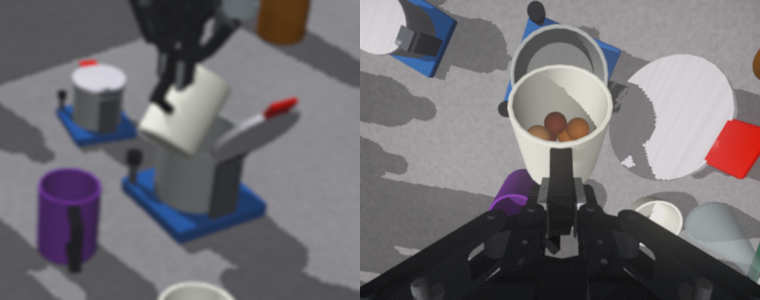

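Tilt is about 60°, with the mouth over the jar. I'll continue past level.

>>> carry_out(rows="-2.2 9 0.5 0;-2.2 9 0.5 0;-2.2 9 0.4 0;-2.2 8.8 -1.8 0;-2.2 8.8 -1.8 0;-2.2 8.8 -1.8 0;0 0 0 0;0 0 0 0")

```text
t: 13.58
eef_pos: [0.4416, 0.2919, 0.1959]
tool_rot: [-0.001, 0.61, 0.793, 0.001]
contact_force: [-0.9, -0.3, 8.1]
gripper_width: 0.157
grasp_force: 42.8
```

>>> carry_out(rows="-2.2 8.7 -4 0;-2.2 8.7 -4 0;-2.2 8.7 -4 0;-1.9 7.5 -6 0;-1.9 7.5 -6 0;0 0 0 0;0 0 0 0;0 0 0 0;0 0 0 0")

```text
t: 14.7
eef_pos: [0.4301, 0.3339, 0.1717]
tool_rot: [-0.002, 0.61, 0.793, 0.002]
contact_force: [-2.9, 2.8, 6.1]
gripper_width: 0.159
grasp_force: 41.7
```

```bash
python3 - <<'E'
from m import *
cv2.imwrite("pics/s6.png",np.hstack([cv2.resize(C["scene"]["img"][120:270,310:490],None,fx=2,fy=2),cv2.resize(C["wrist"]["img"],(400,300))]))
for n in C:
    L=[r for r in recognise(n,"ball0_center") if r["confidence"]>.2]; print(n,[(np.round(r["centre"]),round(r["confidence"],2)) for r in L])
E
```

```text
14.7 [0.4301 0.3339 0.1717] [-0.0018  0.6096  0.7927  0.0015] [-0.2346  0.4096 -0.6711  1.8945  0.3072  0.9394 -0.7887] [-2.9072  2.8248  6.0815]
scene [(array([436., 187.]), 0.6)]
top []
wrist []
```

View pics/s6.png

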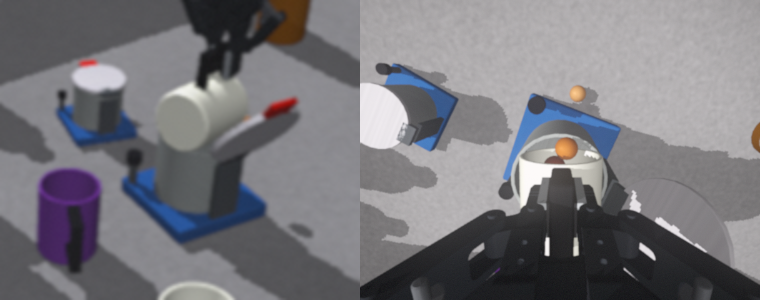

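```bash
python3 - <<'E'
from m import *
c=C["wrist"]; print(atz(c,(349,149),.011),atz(c,(330,237),.1))
cv2.imwrite("pics/s7.png",np.hstack([cv2.resize(c["img"][80:340,220:480],(500,500)), cv2.resize(C["top"]["img"][200:320,120:240],(300,500))]))
hsv=cv2.cvtColor(c["img"],cv2.COLOR_BGR2HSV); m=cv2.inRange(hsv,(3,110,60),(20,255,255))
n,l,s,ce=cv2.connectedComponentsWithStats(m)
print([(s[i,4],ce[i].round(),atz(c,ce[i],.011)) for i in range(1,n) if s[i,4]>60])
E
```

```text
15.0 [0.4301 0.3339 0.1717] [-0.0018  0.6096  0.7927  0.0015] [-0.2346  0.4096 -0.6711  1.8945  0.3072  0.9394 -0.7887] [-3.7057  2.2815  5.8626]
[0.4366 0.3966 0.011 ] [0.4326 0.3442 0.1   ]
[(np.int32(471), array([354., 126.]), array([0.4353, 0.4153, 0.011 ])), (np.int32(409), array([634., 220.]), array([0.6954, 0.4029, 0.011 ])), (np.int32(946), array([330., 237.]), array([0.4415, 0.3186, 0.011 ]))]
```

View pics/s7.png

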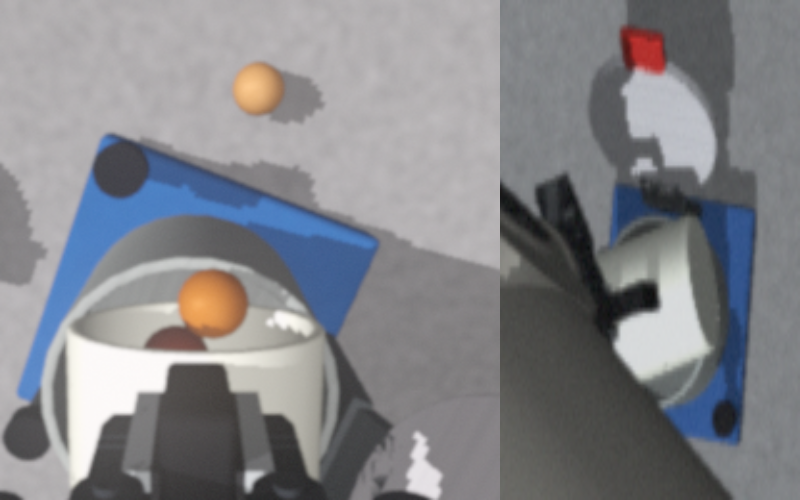

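The pour has worked for most balls. One ball at (354,126) in the wrist view has hopped over the far side and is slowly rolling toward +y. I'll back the mug off a little to let the rest fall, and track the stray.

>>> carry_out(rows="2 -7.5 5 0;2 -7.5 5 0;2 -7.5 5 0;0 0 0 0;0 0 0 0")

```text
t: 15.78
eef_pos: [0.4375, 0.3082, 0.1857]
tool_rot: [-0.0, 0.61, 0.792, 0.0]
contact_force: [0.3, -0.9, -1.3]
gripper_width: 0.159
grasp_force: 40.7
```

```bash
cat > b.py <<'E'
from m import *
def balls(n,z=.011):
    c=C[n]; hsv=cv2.cvtColor(c["img"],cv2.COLOR_BGR2HSV); m=cv2.inRange(hsv,(3,110,60),(20,255,255))
    k,l,s,ce=cv2.connectedComponentsWithStats(m)
    return [(int(s[i,4]),ce[i].round(),atz(c,ce[i],z)) for i in range(1,k) if s[i,4]>(20 if n!="wrist" else 60)]
E
python3 - <<'E'
from b import *
print(*balls("wrist"),"TOP",*[b for b in balls("top") if b[1][0]<260],sep="\n")
c=C["wrist"]
cv2.imwrite("pics/s8.png",np.hstack([cv2.resize(c["img"],(480,360)),cv2.resize(C["scene"]["img"][120:270,330:463],(320,360))]))
E
```

```text
15.775 [0.4375 0.3082 0.1857] [-0.      0.6102  0.7922  0.0001] [-0.1818  0.3768 -0.6746  1.9011  0.2842  0.96   -0.7291] [ 0.3065 -0.8896 -1.3274]
(483, array([353.,  91.]), array([0.435 , 0.4158, 0.011 ]))
(492, array([630., 185.]), array([0.6959, 0.4049, 0.011 ]))
(1651, array([303., 202.]), array([0.4182, 0.3145, 0.011 ]))
(425, array([360., 218.]), array([0.4715, 0.3137, 0.011 ]))
TOP
(962, array([  4., 180.]), array([0.6519, 0.745 , 0.011 ]))
(417, array([143., 146.]), array([0.7314, 0.4252, 0.011 ]))
(173, array([ 24., 186.]), array([0.6384, 0.699 , 0.011 ]))
(23, array([  1., 245.]), array([0.4998, 0.7457, 0.011 ]))
(177, array([ 10., 403.]), array([0.1424, 0.7139, 0.011 ]))
```

View pics/s8.png

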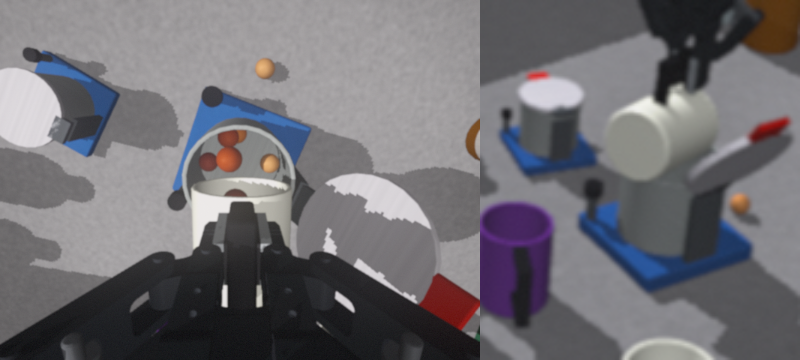

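The stray has stopped at (.435,.416) on the table, and the other balls are in the jar. I'll tip the mug a bit further to be sure it is empty, then back off.

>>> carry_out(rows="-1.2 4.6 -4 0;-1.2 4.6 -4 0;-1.2 4.6 -4 0;-1.2 4.6 -4 0;0 0 0 0;1.5 -6 4 0;1.5 -6 4 0;1.5 -6 4 0;0 0 0 0")

```text
t: 17.05
eef_pos: [0.4378, 0.3079, 0.1821]
tool_rot: [0.0, 0.611, 0.792, 0.0]
contact_force: [-0.4, 0.7, -1.6]
gripper_width: 0.16
grasp_force: 40.5
```

```bash
cat > w.py <<'E'
from b import *
from scipy import ndimage
c=C["wrist"]
R=[]
for i in range(8): cam("wrist"); R.append(get_obs()["contact_force"])
print("F",np.mean(R,0))
hsv=cv2.cvtColor(c["img"],cv2.COLOR_BGR2HSV)
m=((hsv[...,0]<22)|(hsv[...,0]>172))&(hsv[...,1]>100)&(hsv[...,2]>35)
l,n=ndimage.label(m)
for i in range(1,n+1):
    a=(l==i).sum()
    if a>60: ce=ndimage.center_of_mass(l==i)[::-1]; print(a,np.round(ce),atz(c,ce,.05),[int(v) for v in c["img"][l==i].mean(0)])
for k in range(8):
    for r in place_of("wrist",f"ball{k}_center")[:9] if k==0 else []: print(np.round(r["centre"]),round(r["confidence"],2),atz(c,r["centre"],.05))
E
python3 w.py
```

```text
17.05 [0.4378 0.3079 0.1821] [0.0003 0.6107 0.7919 0.0002] [-0.1835  0.381  -0.6726  1.9049  0.2889  0.9527 -0.7338] [-0.3988  0.7015 -1.6401]
F [ 0.0878 -0.2273 -1.3403]
525 [353.  90.] [0.433  0.4114 0.05  ] [100, 146, 192]
466 [632. 187.] [0.6614 0.4003 0.05  ] [39, 76, 116]
1336 [299. 192.] [0.4129 0.3303 0.05  ] [54, 72, 126]
955 [359. 215.] [0.4629 0.3249 0.05  ] [74, 115, 166]
346 [280. 231.] [0.4059 0.2956 0.05  ] [60, 65, 109]
3395 [604. 409.] [0.7406 0.2043 0.05  ] [25, 27, 111]
[296. 182.] 0.59 [0.4093 0.3373 0.05  ]
```

The mug reads its empty weight. I'll now restore it by hooking its wall near the lip on the jar rim and lowering the handle.

>>> carry_out(rows="0 0 20 0;2.5 -10.2 0 0;2.6 -10.2 0 0;0 0 -6 0;0 0 -5 0;2.4 -9.7 1.5 0;2.4 -9.7 1.5 0;2.4 -9.7 1.5 0;0 0 0 0")

```text
t: 18.77
eef_pos: [0.4501, 0.258, 0.1954]
tool_rot: [0.0, 0.611, 0.792, 0.0]
contact_force: [-0.2, 0.0, -1.3]
gripper_width: 0.159
grasp_force: 40.5
```

```bash
cat > pose.py <<'E'
from b import *
import sys
from scipy.optimize import minimize_scalar
o=get_obs(); g=np.array(o["eef_pos"])+[0,0,.019]
q=np.array(o["tool_rot"]); from scipy.spatial.transform import Rotation as Ro
tx=Ro.from_quat(q[[1,2,3,0]]).as_matrix()[:,0]; d=float(sys.argv[1]) if len(sys.argv)>1 else None
u=np.array([tx[0],tx[1],0]); u/=np.linalg.norm(u)
ref=np.array([.244,-.970,0]) if d is None else np.array([np.cos(np.radians(d)),np.sin(np.radians(d)),0])
if u@ref<0: u=-u
k=np.array([0,0,1.])
def pt(x,z,th): return g+(x-.072)*(np.cos(th)*u+np.sin(th)*k)+(z-.065)*(-np.sin(th)*u+np.cos(th)*k)
for n in C:
    for nm,x,z in [("mug",0,0),("mug_rim",0,.09)]:
        for r in place_of(n,nm)[:3]:
            if r["confidence"]<.25: continue
            e=lambda t: np.hypot(*(proj(C[n],pt(x,z,t))-r["centre"]))
            ts=np.linspace(-.3,2.4,136); b=min(ts,key=e)
            print(n,nm,np.round(r["centre"]),round(r["confidence"],2),"theta %.0f err %.1f"%(np.degrees(b),e(b)))
# silhouette fit of the white mug
for n in C:
    for r in outline_of(n,"mug")[:3]:
        P=r["pixels"]; best=[]
        for t in np.linspace(-.1,2.3,49):
            pts=[]
            for z in (0,.09):
                for a in np.linspace(0,6.28,24,endpoint=False):
                    p=pt(.036*np.cos(a),z,t)+.036*np.sin(a)*np.cross(k,u); pts.append(proj(C[n],p))
            m=np.zeros((480,640),np.uint8); cv2.fillConvexPoly(m,cv2.convexHull(np.int32(np.round(pts))),1)
            best.append(((P&(m>0)).sum()/(P|(m>0)).sum(),np.degrees(t)))
        print(n,"sil",round(r["confidence"],2),np.round(max(best),2),np.round(r["centre"]))
E
python3 pose.py
```

```text
18.775 [0.4501 0.258  0.1954] [0.0004 0.6109 0.7917 0.0001] [-0.0827  0.3346 -0.6714  1.9282  0.2524  0.9626 -0.6163] [-0.2221  0.0493 -1.3353]
scene mug [342. 240.] 0.85 theta 93 err 63.2
scene mug [380. 184.] 0.68 theta 115 err 1.1
scene mug_rim [402. 176.] 0.86 theta 96 err 4.3
scene mug_rim [344. 215.] 0.64 theta 138 err 56.1
top mug [238. 256.] 0.6 theta 108 err 0.9
top mug [273. 279.] 0.56 theta 125 err 40.4
top mug_rim [267. 281.] 0.98 theta 138 err 53.9
top mug_rim [194. 270.] 0.72 theta 97 err 1.5
wrist mug [321. 404.] 0.95 theta 107 err 0.4
wrist mug [263. 322.] 0.95 theta 78 err 58.5
wrist mug_rim [320. 253.] 0.74 theta 107 err 2.3
wrist mug_rim [453. 353.] 0.59 theta 138 err 135.1
scene sil 0.94 [  0.   131.78] [343. 228.]
scene sil 0.62 [  0.66 106.  ] [395. 178.]
scene sil 0.19 [  0.   131.78] [439. 202.]
top sil 0.9 [  0.68 100.27] [222. 259.]
top sil 0.6 [  0.   131.78] [272. 279.]
wrist sil 0.82 [  0.   131.78] [240. 321.]
wrist sil 0.75 [ 0.5 97.4] [320. 290.]
```

>>> carry_out(rows="2.3 -9.1 -1.6 0;2.3 -9.1 -1.6 0;2.3 -9.1 -1.6 0;2.3 -9.1 -1.6 0;0 0 0 0")

```text
t: 20.0
eef_pos: [0.459, 0.2215, 0.1886]
tool_rot: [0.0, 0.611, 0.792, -0.0]
contact_force: [-0.1, -0.4, -1.6]
gripper_width: 0.159
grasp_force: 40.5
```

```bash
python3 pose.py | grep -v "err [3-9]...\|err 1...\|131.78"
```

```text
20.0 [0.459  0.2215 0.1886] [ 0.0001  0.6108  0.7918 -0.0003] [-0.0191  0.3259 -0.6596  1.955   0.2456  0.9408 -0.5428] [-0.0627 -0.3613 -1.5522]
scene mug [370. 194.] 0.71 theta 111 err 2.0
scene mug_rim [396. 183.] 0.95 theta 88 err 2.7
top mug [256. 251.] 0.72 theta 108 err 0.8
wrist mug [320. 404.] 0.58 theta 107 err 1.5
wrist mug_rim [323. 251.] 0.89 theta 105 err 0.9
scene sil 0.83 [  0.67 103.13] [383. 187.]
top sil 0.92 [  0.64 100.27] [242. 255.]
top sil 0.68 [  0.01 123.19] [272. 279.]
wrist sil 0.75 [ 0.02 25.78] [307.  53.]
wrist sil 0.62 [ 0.51 97.4 ] [319. 290.]
```

>>> carry_out(rows="0 0 18 0;-4.5 18 0 0;-4.5 18 0 0;-4.4 17.4 0 0;0 0 -6 0;0 0 -6 0;0 0 -5 0;0 0 0 0")

```text
t: 21.6
eef_pos: [0.4453, 0.2752, 0.1892]
tool_rot: [-0.0, 0.61, 0.792, -0.001]
contact_force: [-0.2, 0.3, -2.2]
gripper_width: 0.158
grasp_force: 40.5
```

```bash
python3 pose.py | grep -v "err [3-9]...\|err 1...\|131.78"
```

```text
21.6 [0.4453 0.2752 0.1892] [-0.0001  0.6105  0.792  -0.0006] [-0.1167  0.3527 -0.6745  1.9227  0.2668  0.9573 -0.6593] [-0.1825  0.294  -2.1818]
scene mug [382. 187.] 0.56 theta 108 err 1.8
scene mug_rim [406. 172.] 0.8 theta 91 err 5.7
top mug [230. 258.] 0.84 theta 107 err 0.4
top mug_rim [189. 267.] 0.78 theta 103 err 2.5
wrist mug [320. 406.] 0.67 theta 108 err 2.3
wrist mug_rim [322. 252.] 0.67 theta 107 err 1.1
scene sil 0.88 [  0.65 108.86] [396. 175.]
scene sil 0.44 [ 0.02 40.11] [440. 190.]
top sil 0.95 [  0.72 100.27] [213. 261.]
wrist sil 0.97 [ 0.5 97.4] [316. 291.]
```

>>> carry_out(rows="0 0 -2 0;0 0 -2 0;0 0 -2 0;0 0 0 0")

```text
t: 22.7
eef_pos: [0.4452, 0.276, 0.1835]
tool_rot: [-0.0, 0.61, 0.792, -0.0]
contact_force: [-0.7, -0.3, -1.5]
gripper_width: 0.155
grasp_force: 40.5
```

>>> carry_out(rows="0 0 -2 0;0 0 -2 0;0 0 0 0")

```text
t: 23.08
eef_pos: [0.4452, 0.276, 0.1796]
tool_rot: [-0.0, 0.61, 0.792, -0.0]
contact_force: [-0.4, 0.2, -0.9]
gripper_width: 0.162
grasp_force: 40.5
```

>>> carry_out(rows="0 0 -2 0;0 0 -2 0;0 0 0 0")

```text
t: 23.45
eef_pos: [0.4459, 0.2772, 0.1784]
tool_rot: [0.001, 0.61, 0.792, 0.001]
contact_force: [-5.1, -3.0, 19.8]
gripper_width: 0.156
grasp_force: 43.5
```

>>> carry_out(rows="0 0 -2 0;0 0 -2 0;0 0 0 0")

```text
t: 23.82
eef_pos: [0.4462, 0.2803, 0.177]
tool_rot: [0.001, 0.61, 0.793, 0.003]
contact_force: [-9.2, -0.3, 36.8]
gripper_width: 0.156
grasp_force: 47.2
```

```bash
python3 pose.py | grep -v "err [3-9]...\|err 1...\|131.78"
```

```text
23.825 [0.4462 0.2803 0.177 ] [0.0005 0.6095 0.7928 0.0034] [-0.129   0.3699 -0.6705  1.9326  0.2848  0.9267 -0.6782] [-9.1553 -0.2924 36.8039]
scene mug [387. 185.] 0.58 theta 119 err 3.0
scene mug_rim [406. 178.] 0.65 theta 94 err 5.6
top mug [227. 258.] 0.79 theta 103 err 0.7
top mug_rim [188. 270.] 0.81 theta 101 err 0.1
wrist mug [316. 412.] 0.95 theta 109 err 5.6
wrist mug_rim [319. 258.] 0.79 theta 109 err 2.1
scene sil 0.89 [  0.6  117.46] [394. 179.]
top sil 0.81 [  0.75 103.13] [211. 262.]
wrist sil 0.71 [  0.47 100.27] [317. 295.]
```

The lever near the lip is too short: 37 N and no rotation. I'll use the jar's far side instead, with the mug's base facing its outer wall and pulling back, which has a much longer lever.

>>> carry_out(rows="0 0 15 0;0 0 17 0;-7.8 31 0 0;-7.8 31 0 0;-7.8 31 0 0;-7.6 30 0 0;0 0 -20 0;0 0 -25 0;0 0 -25 0;0 0 0 0", force=20)

```text
t: 25.68
eef_pos: [0.4129, 0.425, 0.1458]
tool_rot: [-0.01, 0.605, 0.796, 0.022]
contact_force: [-10.8, 39.3, 31.3]
gripper_width: 0.156
grasp_force: 69.1
```

```bash
sed -i 's/\[0,0,.019\]/[0,0,float(sys.argv[2]) if len(sys.argv)>2 else .032]/' pose.py; python3 pose.py -75| grep -v "err [3-9]...\|err 1...\|131.78"
```

```text
25.675 [0.4129 0.425  0.1458] [-0.0097  0.6055  0.7955  0.0215] [-0.3796  0.5035 -0.6727  1.8337  0.3751  0.8903 -0.9485] [-10.8394  39.3474  31.3028]
scene mug [425. 160.] 0.86 theta 133 err 2.2
scene mug_rim [433. 170.] 0.58 theta 136 err 2.5
top mug [159. 274.] 0.93 theta 100 err 0.4
top mug_rim [133. 279.] 0.7 theta 121 err 2.6
wrist mug [342. 249.] 0.4 theta 45 err 23.0
scene sil 0.49 [ 0.1  88.81] [409. 205.]
top sil 0.67 [  0.76 123.19] [148. 278.]
wrist sil 0.62 [ 0.37 94.54] [320. 311.]
```

>>> carry_out(rows="0 0 25 0;0 0 25 0;0 0 20 0;-4 17 0 0;-4 17 0 0;-4 16 0 0;0 0 0 0")

```text
t: 27.15
eef_pos: [0.4006, 0.4511, 0.2031]
tool_rot: [-0.001, 0.609, 0.793, -0.0]
contact_force: [-0.0, -1.1, -1.3]
gripper_width: 0.154
grasp_force: 42.7
```

```bash
for g in .02 .032; do python3 pose.py -75 $g| grep -v "err [3-9]...\|err 1...\|131.78"; done
```

```text
27.15 [0.4006 0.4511 0.2031] [-0.0008  0.6088  0.7934 -0.0004] [-0.4313  0.4752 -0.6891  1.7255  0.3374  1.0636 -0.9707] [-0.0203 -1.0624 -1.2765]
scene mug [429. 134.] 0.6 theta 138 err 1.4
scene mug_rim [444. 144.] 0.96 theta 105 err 6.2
top mug [137. 281.] 0.83 theta 87 err 0.6
top mug_rim [111. 290.] 0.6 theta 113 err 1.3
top sil 0.96 [  0.82 103.13] [125. 284.]
wrist sil 0.75 [  0.4  100.27] [321. 309.]
27.75 [0.4024 0.449  0.2039] [0.0001 0.6102 0.7922 0.0001] [-0.428   0.4729 -0.6881  1.7264  0.3374  1.0637 -0.9704] [ 0.0715  0.3599 -1.5917]
scene mug [431. 133.] 0.59 theta 133 err 0.8
scene mug [322. 404.] 0.51 theta 80 err 274.8
scene mug_rim [445. 141.] 0.58 theta 110 err 4.5
top mug [137. 279.] 0.64 theta 94 err 1.3
top mug_rim [111. 286.] 0.68 theta 118 err 1.8
scene sil 0.88 [  0.73 128.92] [439. 138.]
top sil 0.63 [  0.85 111.73] [125. 284.]
```

```bash
cat > fit.py <<'E'
from m import *
import sys
from scipy.spatial.transform import Rotation as Ro
o=get_obs(); T=np.array(o["eef_pos"]); q=np.array(o["tool_rot"]); tx=Ro.from_quat(q[[1,2,3,0]]).as_matrix()[:,0]
a=np.radians(float(sys.argv[1])); u=np.array([tx[0],tx[1],0]); u/=np.linalg.norm(u)
if u@[np.cos(a),np.sin(a),0]<0: u=-u
k=np.array([0,0,1.]); D=[]; guess=np.array([T[2]+.03,0,0])
def pt(x,z,p): hp,g,th=p; return T+hp*u+g*k+(x-.072)*(np.cos(th)*u+np.sin(th)*k)+(z-.065)*(-np.sin(th)*u+np.cos(th)*k)
th0=np.radians(float(sys.argv[2])); p0=[0,.025,th0]
for it in range(2):
    if it: C.update({n:cam(n) for n in ["scene","top","wrist"]})
    for n in C:
        for nm,x,z in [("mug",0,0),("mug_rim",0,.09),("mug_handle",.072,.065)]:
            for r in place_of(n,nm):
                e=np.hypot(*(proj(C[n],pt(x,z,p0))-r["centre"]))
                if r["confidence"]>.3 and e<(100 if n=="wrist" else 28): D.append((C[n],n,nm,x,z,np.array(r["centre"]))); break
w={"scene":1,"top":1,"wrist":.4}
res=lambda p: np.concatenate([w[d[1]]*(proj(d[0],pt(d[3],d[4],p))-d[5]) for d in D]+[[(p[0])/.01,(p[1]-.025)/.012]])
s=least_squares(res,p0,loss="soft_l1",f_scale=2); p=s.x
print("hp %.1f g %.1f mm theta %.1f"%(p[0]*1e3,p[1]*1e3,np.degrees(p[2])),"n",len(D))
for nm,x,z in [("handle",.072,.065),("base_low",-.036,0),("base_hi",.036,0),("lip_low",-.036,.09),("base_c",0,0)]: print(nm,pt(x,z,p))
E
python3 fit.py -75 110
```

```text
28.35 [0.4023 0.4492 0.2038] [-0.      0.6101  0.7923  0.    ] [-0.4283  0.4731 -0.6881  1.7263  0.3374  1.0637 -0.9703] [ 0.7677  0.9267 -2.2914]
hp -12.3 g 30.6 mm theta 131.1 n 13
handle [0.3991 0.4611 0.2344]
base_low [0.4298 0.3451 0.1956]
base_hi [0.4177 0.3908 0.2499]
lip_low [0.4125 0.4107 0.1365]
base_c [0.4238 0.368  0.2228]
```

>>> carry_out(rows="-3.3 13 0 0;-3.3 13 0 0;0 0 -25 0;0 0 -25 0;0 0 -25 0;0 0 -13 0;0 0 -10 0;0 0 0 0")

```text
t: 30.55
eef_pos: [0.3955, 0.4753, 0.1056]
tool_rot: [-0.0, 0.61, 0.792, -0.0]
contact_force: [-0.1, 0.8, -1.8]
gripper_width: 0.156
grasp_force: 42.6
```

```bash
python3 fit.py -75 125
```

```text
30.55 [0.3955 0.4753 0.1056] [-0.0001  0.61    0.7924 -0.0002] [-0.517   0.6067 -0.6321  1.7675  0.4395  0.913  -1.0799] [-0.0508  0.803  -1.7651]
hp -12.9 g 30.6 mm theta 126.4 n 14
handle [0.3927 0.4882 0.1373]
base_low [0.4225 0.3757 0.0889]
base_hi [0.4115 0.417  0.1469]
lip_low [0.4039 0.4458 0.0355]
base_c [0.417  0.3964 0.1179]
```

>>> carry_out(rows="2.5 -9.7 0 0;2.5 -9.7 0 0;1.8 -6.8 6 0;1.8 -6.8 7 0;1.8 -6.8 8 0;1.8 -6.8 8 0;0 0 0 0")

```text
t: 32.62
eef_pos: [0.4063, 0.437, 0.1394]
tool_rot: [-0.004, 0.609, 0.793, 0.007]
contact_force: [-5.2, 15.2, 8.1]
gripper_width: 0.16
grasp_force: 42.9
```

```bash
python3 fit.py -75 110
```

```text
32.625 [0.4063 0.437  0.1394] [-0.0042  0.6088  0.7932  0.0072] [-0.4203  0.5302 -0.6664  1.8077  0.3933  0.9248 -0.9947] [-5.1984 15.2351  8.0523]
hp -10.4 g 32.4 mm theta 105.3 n 17
handle [0.4035 0.4471 0.1713]
base_low [0.4271 0.359  0.0844]
base_hi [0.4222 0.3774 0.1538]
lip_low [0.4046 0.4428 0.0606]
base_c [0.4246 0.3682 0.1191]
```

It's rotating back (θ≈105°). I'll continue.

>>> carry_out(rows="2.2 -8.2 5 0;2.2 -8.2 4.5 0;2.2 -8.2 4 0;2.1 -8 3.5 0;2.1 -8 3.5 0;2.1 -8 3 0;0 0 0 0")

```text
t: 34.7
eef_pos: [0.4211, 0.3814, 0.1599]
tool_rot: [-0.001, 0.61, 0.792, 0.002]
contact_force: [-1.9, 5.1, 3.8]
gripper_width: 0.155
grasp_force: 35.5
```

```bash
python3 fit.py -75 78
```

```text
34.7 [0.4211 0.3814 0.1599] [-0.0007  0.6102  0.7922  0.0022] [-0.3157  0.4658 -0.6805  1.8514  0.3548  0.9439 -0.8965] [-1.945   5.0791  3.7604]
hp -8.1 g 38.1 mm theta 67.4 n 15
handle [0.4191 0.3894 0.1979]
base_low [0.4238 0.3715 0.0732]
base_hi [0.4309 0.3447 0.1396]
lip_low [0.4026 0.4518 0.1078]
base_c [0.4274 0.3581 0.1064]
```

>>> carry_out(rows="2.2 -8.4 1 0;2.2 -8.4 1 0;2.2 -8.4 0 0;2.2 -8.4 0 0;2.2 -8.4 -1 0;2.2 -8.4 -1 0")

```text
t: 36.65
eef_pos: [0.4341, 0.3302, 0.159]
tool_rot: [-0.0, 0.61, 0.792, 0.001]
contact_force: [-0.2, 4.6, 1.2]
gripper_width: 0.156
grasp_force: 32.3
```

```bash
python3 fit.py -75 38
```

```text
36.65 [0.4341 0.3302 0.159 ] [-0.0004  0.61    0.7924  0.0013] [-0.2205  0.4314 -0.682   1.9029  0.3361  0.9207 -0.8051] [-0.216   4.5705  1.1975]
hp -0.3 g 41.8 mm theta 32.0 n 16
handle [0.4345 0.3289 0.2006]
base_low [0.42   0.3842 0.0882]
base_hi [0.4355 0.3252 0.1263]
lip_low [0.4079 0.4303 0.1646]
base_c [0.4278 0.3547 0.1073]
```

The mug is at 32° now, and pressing on the mat will do the rest. I'll carry it there.

>>> carry_out(rows="0 0 22 0;0 0 23 0;1.4 -40 0 0;1.4 -55 0 0;1.4 -55 0 0;1.4 -55 0 0;1.4 -55 0 0;1.4 -55 0 0;1.4 -55 0 0;1.4 -55 0 0")

```text
t: 39.1
eef_pos: [0.4436, -0.0972, 0.2026]
tool_rot: [-0.001, 0.61, 0.792, -0.001]
contact_force: [1.0, 0.5, -1.2]
gripper_width: 0.158
grasp_force: 32.0
```

>>> carry_out(rows="1.4 -55 0 0;1.4 -55 -15 0;1.4 -55 -15 0;1.4 -55 -10 0;1 -42 0 0;0 0 0 0;0 0 0 0")

```text
t: 39.98
eef_pos: [0.451, -0.3562, 0.1624]
tool_rot: [-0.001, 0.61, 0.792, 0.0]
contact_force: [0.5, 0.9, -0.3]
gripper_width: 0.16
grasp_force: 32.0
```

```bash
python3 fit.py -75 32
```

```text
39.975 [ 0.451  -0.3562  0.1624] [-0.0014  0.6099  0.7924  0.0002] [ 0.8395  0.415  -0.355   1.8451  0.1767  0.9151  0.6624] [ 0.5027  0.9011 -0.254 ]
hp 0.5 g 43.1 mm theta 33.4 n 17
handle [ 0.452  -0.3563  0.2062]
base_low [ 0.438  -0.3037  0.0926]
base_hi [ 0.4535 -0.3618  0.1322]
lip_low [ 0.4252 -0.2559  0.1677]
base_c [ 0.4457 -0.3327  0.1124]
```

>>> carry_out(rows="-6.9 25.5 -10 0;-6.9 25.5 -15 0;0 0 -25 0;0 0 -20 0;0 0 -12 0;2.7 -10 -6.5 0;2.7 -10 -6.5 0;2.3 -8.7 -8 0;2.3 -8.7 -8 0;0 0 0 0")

```text
t: 42.42
eef_pos: [0.4485, -0.3451, 0.0519]
tool_rot: [0.001, 0.611, 0.792, 0.0]
contact_force: [0.7, -0.4, -0.2]
gripper_width: 0.157
grasp_force: 30.7
```

```bash
python3 fit.py -75 12
```

```text
42.425 [ 0.4485 -0.3451  0.0519] [0.0006 0.6105 0.792  0.    ] [ 0.7928  0.5521 -0.3178  1.9385  0.2608  0.6892  0.5741] [ 0.6979 -0.4361 -0.237 ]
hp 6.6 g 42.7 mm theta 14.3 n 16
handle [ 0.4494 -0.3501  0.0948]
base_low [ 0.4268 -0.2645  0.0051]
base_hi [ 0.4446 -0.3319  0.0229]
lip_low [ 0.4211 -0.243   0.0923]
base_c [ 0.4357 -0.2982  0.014 ]
```

>>> carry_out(rows="1.5 -6 -8 0;1.3 -5 -8 0;1 -2 -6 0;0 0 -3 0;0 0 0 0")

```text
t: 44.25
eef_pos: [0.4524, -0.3591, 0.0281]
tool_rot: [0.002, 0.61, 0.792, -0.001]
contact_force: [-0.7, -3.2, 7.3]
gripper_width: 0.162
grasp_force: 29.4
```

```bash
python3 fit.py -75 2
```

```text
44.25 [ 0.4524 -0.3591  0.0281] [ 0.0016  0.6105  0.7921 -0.0007] [ 0.793   0.6013 -0.3007  1.9209  0.2808  0.6569  0.5761] [-0.7354 -3.19    7.2752]
hp 11.7 g 40.6 mm theta -1.2 n 18
handle [ 0.4554 -0.3704  0.0687]
base_low [ 0.4275 -0.2647  0.0059]
base_hi [ 0.4459 -0.3343  0.0044]
lip_low [ 0.428  -0.2665  0.0959]
base_c [ 0.4367 -0.2995  0.0052]
```

The mug stands upright on the mat. I'll release it and go for the stray ball.

>>> carry_out(rows="0 0 0 0;0 0 0 0;0 0 10 0;0 0 30 0;0 0 50 0;0 0 60 0;0 0 40 0;-1.4 50 0 0;-1.4 60 0 0;-1.4 62 0 0", claw=42)

```text
t: 46.7
eef_pos: [0.4474, -0.1831, 0.218]
tool_rot: [0.001, 0.61, 0.792, 0.0]
contact_force: [0.6, 0.1, 0.5]
gripper_width: 0.491
grasp_force: 0.0
```

>>> carry_out(rows="-1.4 62 0 0;-1.4 62 0 0;-1.4 62 0 0;-1.4 62 0 0;-1.4 62 0 0;-1.4 62 0 0;-1.4 62 0 0;-1.4 62 0 0;-1.4 62 0 0;0 30 0 0")

```text
t: 47.95
eef_pos: [0.4333, 0.4071, 0.2179]
tool_rot: [-0.001, 0.608, 0.794, 0.001]
contact_force: [-0.1, -0.5, -0.2]
gripper_width: 0.49
grasp_force: 0.0
```

```bash
python3 - <<'E'
from b import *
print(*balls("wrist"),sep="\n")
for r in recognise("wrist","ball0_center"): print(np.round(r["centre"]),round(r["confidence"],2),atz(C["wrist"],r["centre"],.011),atz(C["wrist"],r["centre"],.04))
tri("mug",[.4367,-.2995,.005],.005); tri("mug_rim",[.4367,-.2995,.095],.095); tri("jar_rim",[.437,.306,.105],.105,18); tri("lid_tab",[.575,.31,.2],.2,30); tri("lid_hinge",[.49,.305,.106],.106,18)
E
```

```text
47.95 [0.4333 0.4071 0.2179] [-0.0008  0.6084  0.7936  0.0007] [-0.2927  0.4586 -0.7495  1.7304  0.3457  1.0884 -0.8905] [-0.0965 -0.4846 -0.2173]
(296, array([326., 200.]), array([0.4352, 0.4153, 0.011 ]))
(391, array([568., 262.]), array([0.6974, 0.4187, 0.011 ]))
(2287, array([621., 298.]), array([0.7716, 0.3949, 0.011 ]))
(184, array([329., 313.]), array([0.4719, 0.2946, 0.011 ]))
   mug scene 0.92 [ 0.4282 -0.2965  0.005 ]
   mug top 0.59 [ 0.4434 -0.3009  0.005 ]
   mug_rim scene 0.7 [ 0.4348 -0.3005  0.095 ]
   mug_rim top 0.72 [ 0.4356 -0.2984  0.095 ]
   jar_rim scene 0.74 [0.4387 0.3044 0.105 ]
   jar_rim top 0.89 [0.4308 0.3078 0.105 ]
   jar_rim wrist 0.92 [0.4334 0.3096 0.105 ]
   lid_tab scene 0.72 [0.5485 0.3129 0.2   ]
   lid_tab top 0.93 [0.5682 0.3043 0.2   ]
   lid_hinge scene 0.64 [0.4921 0.2983 0.106 ]
   lid_hinge top 0.57 [0.4928 0.3053 0.106 ]
   lid_hinge wrist 0.93 [0.4927 0.3021 0.106 ]
```

>>> carry_out(rows="2 8 -50 0;0 0 -60 0;0 0 -50 0;0 0 -30 0;0 0 -15 0;0 0 -7 0;0 0 0 0")

```text
t: 49.78
eef_pos: [0.4374, 0.4116, 0.006]
tool_rot: [0.0, 0.61, 0.792, 0.001]
contact_force: [0.6, 0.0, -0.7]
gripper_width: 0.498
grasp_force: 0.0
```

```bash
python3 - <<'E'
from h import *
o=get_obs(); print(o["t"],o["eef_pos"],o["contact_force"])
c=cam("wrist"); hsv=cv2.cvtColor(c["img"],cv2.COLOR_BGR2HSV); m=cv2.inRange(hsv,(3,110,60),(20,255,255))
k,l,s,ce=cv2.connectedComponentsWithStats(m)
print([(int(s[i,4]),ce[i].round(),atz(c,ce[i],.011).round(4)) for i in range(1,k) if s[i,4]>60])
E
```

```text
49.775 [0.43736407 0.41162144 0.00596144] [ 0.63544557  0.02520863 -0.70462826]
[(1901, array([319., 301.]), array([0.4354, 0.4151, 0.011 ]))]
```

>>> carry_out(rows="-1.5 3.5 -1 0;0 0 0 0")

```text
t: 50.08
eef_pos: [0.4355, 0.4155, 0.0051]
tool_rot: [-0.0, 0.61, 0.792, 0.001]
contact_force: [0.1, -0.2, 0.5]
gripper_width: 0.491
grasp_force: 0.0
```

>>> carry_out(rows="0 0 0 0;0 0 0 0;0 0 0 0;0 0 0 0", claw=15, force=25)

```text
t: 50.58
eef_pos: [0.4356, 0.4148, 0.0045]
tool_rot: [0.0, 0.61, 0.792, 0.0]
contact_force: [-0.6, -0.4, 3.4]
gripper_width: 0.236
grasp_force: 24.4
```

>>> carry_out(rows="0 0 20 0;0 0 45 0;0 0 55 0;0 0 35 0;0 -35 0 0;0 -38 0 0;0 -35 0 0;0 0 -30 0;0 0 -30 0;0 0 0 0")

```text
t: 51.82
eef_pos: [0.4344, 0.3056, 0.0985]
tool_rot: [-0.0, 0.61, 0.792, -0.002]
contact_force: [1.0, 0.2, -0.1]
gripper_width: 0.231
grasp_force: 24.5
```

>>> carry_out(rows="0 0 -10 0;0 0 -8 0;0 0 0 0")

```text
t: 52.2
eef_pos: [0.4354, 0.3066, 0.0811]
tool_rot: [-0.0, 0.61, 0.792, -0.0]
contact_force: [-0.3, -0.5, 0.0]
gripper_width: 0.233
grasp_force: 24.5
```

>>> carry_out(rows="0 0 0 0;0 0 0 0;0 0 0 0;0 0 0 0", claw=34)

```text
t: 52.7
eef_pos: [0.4356, 0.3067, 0.0814]
tool_rot: [0.0, 0.61, 0.792, 0.0]
contact_force: [0.1, -0.5, -0.3]
gripper_width: 0.399
grasp_force: 0.0
```

>>> carry_out(rows="0 0 40 0;0 0 60 0;0 0 60 0;0 -20 40 0;0 -40 0 0;0 0 0 0")

```text
t: 53.45
eef_pos: [0.4362, 0.2435, 0.2815]
tool_rot: [0.001, 0.612, 0.791, -0.001]
contact_force: [0.6, 0.6, -0.9]
gripper_width: 0.397
grasp_force: 0.0
```

```bash
python3 - <<'E'
from b import *
c=C["wrist"]; im=c["img"]
p=proj(c,np.array([.436,.307,.04])); print(p)
x,y=p.astype(int); R=im[max(0,y-70):y+70,x-70:x+70]; G=cv2.cvtColor(R,cv2.COLOR_BGR2HSV)
m=((G[...,0]<22)|(G[...,0]>172))&(G[...,1]>90)&(G[...,2]>30)
from scipy import ndimage
print("area",m.sum(),"expect per ball px r",)
f=240/np.tan(np.radians(c["fov_y"])/2); o,_=ray(c,p); rp=f*.011/np.linalg.norm(o-np.array([.436,.307,.04])); print("r",rp,np.pi*rp*rp)
d=ndimage.distance_transform_edt(m); mx=(d==ndimage.maximum_filter(d,int(rp)))&(d>.55*rp)
print([(a+x-70,b+max(0,y-70),round(float(d[b,a]),1),R[b,a].tolist()) for b,a in zip(*np.nonzero(mx))])
for r in recognise("wrist","ball0_center"): print(np.round(r["centre"]),round(r["confidence"],2),atz(c,r["centre"],.04))
for n in C:
    print(n,[b for b in balls(n) if not(n!="wrist" and b[0]>60)])
E
```

```text
53.45 [0.4362 0.2435 0.2815] [ 0.0011  0.612   0.7909 -0.0005] [ 0.0663  0.2221 -0.8015  1.8629  0.1786  1.1297 -0.5462] [ 0.5933  0.6392 -0.9248]
[337.3874 144.5003]
area 2318 expect per ball px r
r 10.183650099894328 325.8042990760204
[(np.int64(331), np.int64(106), 11.2, [58, 100, 158]), (np.int64(341), np.int64(106), 10.0, [52, 74, 119]), (np.int64(320), np.int64(110), 10.0, [52, 69, 123]), (np.int64(321), np.int64(110), 10.0, [49, 68, 113]), (np.int64(368), np.int64(126), 9.5, [65, 122, 192]), (np.int64(367), np.int64(127), 9.5, [65, 133, 206]), (np.int64(306), np.int64(129), 9.5, [52, 72, 139]), (np.int64(337), np.int64(143), 9.2, [84, 123, 165]), (np.int64(337), np.int64(144), 9.2, [85, 122, 165]), (np.int64(368), np.int64(148), 9.2, [119, 174, 226]), (np.int64(305), np.int64(150), 8.5, [59, 64, 119]), (np.int64(306), np.int64(150), 8.5, [61, 67, 121])]
[419. 174.] 0.61 [0.5291 0.2998 0.04  ]
[317. 111.] 0.55 [0.4073 0.3332 0.04  ]
scene [(37, array([566., 159.]), array([0.4624, 0.8956, 0.011 ])), (33, array([581., 166.]), array([0.511 , 0.8991, 0.011 ])), (35, array([596., 174.]), array([0.5616, 0.8989, 0.011 ])), (39, array([613., 182.]), array([0.612 , 0.8994, 0.011 ]))]
top [(24, array([  1., 246.]), array([0.4994, 0.7459, 0.011 ]))]
wrist [(279, array([589., 117.]), array([0.697 , 0.4052, 0.011 ])), (565, array([633., 120.]), array([0.7458, 0.4152, 0.011 ])), (1014, array([322., 114.]), array([0.4126, 0.3332, 0.011 ])), (593, array([368., 137.]), array([0.4681, 0.3231, 0.011 ])), (267, array([337., 143.]), array([0.437 , 0.3073, 0.011 ])), (67, array([307., 151.]), array([0.4056, 0.2906, 0.011 ]))]
```

All eight balls are in the jar by count, and the mug stands on the mat. Now I'll push the lid over from behind with closed fingers.

>>> carry_out(rows="50 15 0 0;50 15 0 0;52 15 0 0;52 15 0 0;0 0 -58 0;0 0 -58 0;-30 0 3 0;-25 0 7 0;-20 0 7 0;-20 0 7 0", claw=0)

```text
t: 54.9
eef_pos: [0.5436, 0.3079, 0.1893]
tool_rot: [-0.0, 0.61, 0.793, 0.0]
contact_force: [0.2, -0.2, 1.7]
gripper_width: -0.001
grasp_force: 0.0
```

>>> carry_out(rows="-20 0 6 0;-18 0 4 0;-17 0 2 0;-15 0 -2 0;-15 0 -8 0;-13 0 -13 0;-10 0 -15 0;-8 0 -15 0;-6 0 -15 0;0 0 0 0")

```text
t: 56.15
eef_pos: [0.4214, 0.3059, 0.1317]
tool_rot: [-0.0, 0.61, 0.793, -0.001]
contact_force: [-0.1, -0.6, -1.0]
gripper_width: 0.001
grasp_force: 0.0
```

```bash
python3 - <<'E'
from b import *
print(get_obs()["gripper_width"])
for n in ["scene","top"]:
    for r in place_of(n,"lid_tab")[:4]:
        if r["confidence"]>.3: print(n,np.round(r["centre"]),round(r["confidence"],2),[atz(C[n],r["centre"],z).round(3) for z in (.114,.16,.2)])
for a in (0,.3,.6,.9,1.2,1.57,2.3):
    p=np.array([.494,.304,.106])+.125*np.array([-np.cos(a),0,np.sin(a)]); print(a,p.round(3),proj(C["scene"],p).round(),proj(C["top"],p).round())
E
```

```text
56.15 [0.4214 0.3059 0.1317] [-0.0004  0.6098  0.7926 -0.0015] [-0.1459  0.4534 -0.7476  1.9734  0.3997  0.8689 -0.8488] [-0.0655 -0.6429 -1.0198]
-0.0021901865693513913
scene [397. 160.] 0.73 [array([0.335, 0.348, 0.114]), array([0.395, 0.292, 0.16 ]), array([0.447, 0.242, 0.2  ])]
scene [354. 150.] 0.55 [array([0.233, 0.29 , 0.114]), array([0.299, 0.237, 0.16 ]), array([0.356, 0.192, 0.2  ])]
top [171. 395.] 0.6 [array([0.181, 0.322, 0.114]), array([0.19 , 0.311, 0.16 ]), array([0.197, 0.301, 0.2  ])]
0 [0.369 0.304 0.106] [391. 174.] [182. 305.]
0.3 [0.375 0.304 0.143] [394. 162.] [178. 303.]
0.6 [0.391 0.304 0.177] [400. 152.] [175. 295.]
0.9 [0.416 0.304 0.204] [409. 146.] [171. 282.]
1.2 [0.449 0.304 0.223] [419. 145.] [169. 266.]
1.57 [0.494 0.304 0.231] [434. 149.] [169. 242.]
2.3 [0.577 0.304 0.199] [459. 179.] [173. 202.]
```

The lid is at about 0.35 rad. I'll press it down.

>>> carry_out(rows="-7 0 -7 0;-7 0 -6 0;0 0 -4 0;0 0 -3 0;0 0 -2 0;0 0 0 0")

```text
t: 57.15
eef_pos: [0.408, 0.3067, 0.1135]
tool_rot: [0.001, 0.61, 0.792, -0.001]
contact_force: [-9.4, -6.9, 29.0]
gripper_width: 0.004
grasp_force: 14.9
```

>>> carry_out(rows="0 0 10 0;0 0 40 0;0 0 60 0;30 -60 40 0;30 -60 0 0;0 -60 0 0;0 0 0 0")

```text
t: 58.02
eef_pos: [0.4612, 0.1368, 0.2527]
tool_rot: [0.001, 0.614, 0.789, -0.001]
contact_force: [0.8, 0.1, -0.8]
gripper_width: -0.004
grasp_force: 0.0
```

```bash
python3 - <<'E'
from b import *
for n in C:
    for r in place_of(n,"lid_tab")[:4]:
        if r["confidence"]>.3: print(n,np.round(r["centre"]),round(r["confidence"],2),atz(C[n],r["centre"],.114).round(3))
for a in (0,.06,.15,.3):
    p=np.array([.494,.304,.106])+.125*np.array([-np.cos(a),0,np.sin(a)])+.008*np.array([np.sin(a),0,np.cos(a)]); print(a,[proj(C[n],p).round() for n in C])
tri("mug",[.4367,-.2995,.005],.005); tri("mug_rim",[.4367,-.2995,.095],.095); tri("mat",[.434,-.287,0],.0)
for k,p in dict(flask=(.749,.137,0),beaker=(.768,-.173,0),dish=(.645,-.137,0),mortar=(.63,.137,0)).items(): tri(k,p,0)
print(get_obs()["contact_force"])
E
```

```text
58.025 [0.4612 0.1368 0.2527] [ 0.0005  0.6139  0.7894 -0.0014] [ 0.2667  0.2121 -0.7724  1.9382  0.1718  1.0589 -0.3305] [ 0.8348  0.1133 -0.7765]
scene [392. 166.] 0.93 [0.351 0.32  0.114]
scene [352. 150.] 0.64 [0.23  0.286 0.114]
scene [408. 221.] 0.55 [0.548 0.199 0.114]
scene [422. 196.] 0.53 [0.492 0.291 0.114]
top [175. 310.] 0.83 [0.358 0.317 0.114]
top [170. 393.] 0.79 [0.185 0.324 0.114]
0 [array([392., 171.]), array([182., 305.]), array([252., -35.])]
0.06 [array([392., 169.]), array([181., 305.]), array([251., -40.])]
0.15 [array([393., 165.]), array([180., 304.]), array([250., -47.])]
0.3 [array([395., 159.]), array([178., 302.]), array([253., -59.])]
   mug scene 0.89 [ 0.4358 -0.3002  0.005 ]
   mug top 0.68 [ 0.4416 -0.3008  0.005 ]
   mug_rim scene 0.96 [ 0.4355 -0.3016  0.095 ]
   mug_rim top 0.92 [ 0.4414 -0.2985  0.095 ]
   mat scene 0.59 [ 0.432  -0.2856  0.    ]
   mat top 0.97 [ 0.4398 -0.2803  0.    ]
   flask scene 0.94 [0.753  0.1455 0.    ]
   flask top 0.85 [0.7501 0.1402 0.    ]
   flask wrist 0.8 [0.7507 0.1411 0.    ]
   beaker scene 0.71 [ 0.7724 -0.1676  0.    ]
   beaker top 0.93 [ 0.7667 -0.1703  0.    ]
   dish scene 0.88 [ 0.6422 -0.1371  0.    ]
   dish top 0.97 [ 0.6419 -0.1474  0.    ]
   mortar scene 0.6 [0.6266 0.1389 0.    ]
   mortar top 0.94 [0.6289 0.1408 0.    ]
   mortar wrist 0.56 [0.6293 0.1409 0.    ]
[ 0.509  -0.6737  0.7687]
```

```bash
python3 -c "
from station import *
print(hand_in())"
```

```text
the job is handed in; nothing more can be done
None
```

I handed the job in at about 58 s of the 72 s limit. All eight balls look to be in the jar (counted by colour blobs), the mug stands upright on the mat about 15 mm off centre, and the lid was pressed down until it stopped at 29 N. One ball spilled during the pour and I put it in with the gripper. The other glassware hasn't moved beyond measurement error, and hand-in returned no verdict.

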